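# Peel the stuck top tray off the stack and hold it out

## Robot

A 7-joint arm with a two-finger parallel gripper is mounted at the origin on the work surface. World frame = base frame: x ahead of the robot, y to its left, z up, the work surface at z = 0. Lengths are in mm, angles in rad, forces in N, time in s.
With the tool pointing down it reaches from about 400 to 900 mm from the base axis. Payload 5.5 kg.
Tool frame: the origin (TCP) lies on the centre line of the jaws, within the pads' length; the fingertips stand 25 mm ahead of it and the grasp point (between the pads) lies 6 mm ahead of it; z points along the fingers, y is the line along which they close (so a half turn about z gives the same grasp; the last joint's range is limited). The gripper opens to 85 mm and grips with 20 to 120 N. Pads are 22 mm wide; open, the fingers measure 114 mm over their backs; the gripper's body (76 mm by 85 mm) begins 54 mm behind the grasp point. The pads swing forward as they close: fully open they stand 13 mm farther back than shut.
Start: joints at [1.496, 0.501, -0.427, 1.55, 0.221, 1.138, -0.21], TCP at [215.45, -613.254, 256.31] pointing down, gripper open.
Joint ranges: [-2.88, 2.88], [-0.31, 2.03], [-1.54, 1.56], [0.2, 2.42], [-1.41, 4.55], [0.19, 2.02], [-2.57, 2.57]. Speed limits (rad/s): [2.57, 2.57, 3.14, 3.14, 3.14, 3.14, 3.14].

## Interface

Orientations are given as a 3x3 rotation matrix whose columns are the frame's x, y, z axes.
In Python, from station import read_state, read_camera, camera_model, sign_off gives the robot as it stands.
- The arm moves only by the tool apply_moves, never from a script. Its argument "increments" is a list of rows, each an object with "angular": the turn, a rotation vector about the tool's x, y, z scaled (see below), a list of three; "offset": the shift along the tool's x, y, z scaled (see below), a list of three; "jaw": the opening, from 0 (shut) to 1 (fully open). A call has 1 to 10 rows; each row is the pose to reach, as a shift and turn from the pose commanded when the call began, along the tool's axes at that moment, turning the shorter way round; what a row does not reach only later rows make up. The controller multiplies each number of a shift by 50 cm and each number of a turn by 180 degrees. A row lasts 1/10 s, in which the tool goes at most 50 mm and 8.59 degrees, less where a joint would pass 70% of its speed; a pose out of reach is approached as far as the arm can. A call with a number of a shift or a turn outside -1 to 1 is refused whole. A call with a gripper value outside its range is refused whole. The fingers move at their own pace and stop on an object; "squeeze" is the grip in N (left out, the last holds). Time passes only in rows, so rows that repeat a pose let the fingers close. It gives the time, the measured TCP pose, the force, the opening and the grip force at its end, in the units of the state.
- read_state(): the state, without advancing time (a new reading comes with each control period).
- read_camera(name): name is "scene" or "top" or "wrist"; returns (picture, depth): 400x640x3 uint8, red, green, blue; 400x640 float32, mm along the optical axis (not along the pixel's ray), 0 where there is no reading.
- camera_model(name): a dict with "fx", "fy", "cx", "cy" (pixels), "k1" (the pictures are not rectified: a ray, as slopes to the right and down, at radius r is drawn at 1 + k1 r^2 times it, then the intrinsics apply), "origin" and "orientation" of the camera in the world. Camera axes: x right, y down, z forward; pixel columns grow to the right and rows downward; lengths in mm; the calibration is good to about 2 mm. A picture is of the moment at which its call begins: read the wrist's pose just before it. camera_model takes no time and is no camera call; for the wrist camera it gives the pose at the moment of the call.
- sign_off(): hands the job in; it is judged then, once.
The state is a dict: "t": time; "q": joint angles; "dq": joint speeds; "tau": joint torques, N m; "tool_pos": TCP position; "ee_rot": TCP orientation; "force": force on the tool from outside, world axes, zero at the start; "ft_torque": the same for the moment, N m; "opening": opening from 0.0 (shut) to 1.0 (fully open); "grip_force": force on a finger pad.
Only numpy, scipy, OpenCV 4.12 (cv2) and the standard library are available. Lean on these libraries where they do the work, as an engineer would, in place of code of your own. Each camera call takes 0.05 s, during which the arm holds its last target. There are 200 camera calls.

## Task

The parts trays on the cobbler's rack have stuck together. Take the top one by the upright tab at its corner and peel it off by raising that corner first, the opposite corner still resting in the tray below, without pulling the trays below up with it. Then carry it over the black work mat and finish while holding it there by the tab, level and still, open side up, over the middle of the mat with its underside about 15 cm above the bench; leave the other things on the bench where they are.

Things in the scene. Friction and masses are not known exactly. Their poses are not given: they have to be found in the camera images.
- top_tray: top tray of the stack, loose, 100 to 145 g, grey plastic, open at the top. Floor 160 x 100 mm (x by y), 4 mm thick; walls 3 mm; 36 mm high to the top of a rim that spreads to 184 x 126 mm, 3 mm thick. Origin: centre of the underside; z out of the open side, x the long way. Starts 24 mm deep in the tray below, held by four snap nibs, 60 mm either side of the middle of each long wall.
- tab (a point): middle of the top tray's upright finger tab, at x = -83, y = 52, z = 56 mm in the tray's frame. The tab is a solid fin 10 mm thick, 36 long, 36 high, standing on the rim (36 to 72 mm above the tray's underside); its long way points along the tray's diagonal, 148 degrees from the tray's x towards its y, so it is pinched across that diagonal, from above. Axes as the tray's.
- tab_corner (a point): bottom corner of the top tray below the tab, at x = -80, y = 50, z = 0 mm in the tray's frame. Raising it, so that the tray (and the gripper with it) turns about the opposite bottom corner, takes about 10 to 14 N at the tab; the nibs let go one after another, each once the wall there has risen some 5 mm; a turn of about 0.24 rad lifts this corner 45 mm and frees them all.
- far_corner (a point): bottom corner of the top tray opposite the tab, at x = 80, y = -50, z = 0 mm in the tray's frame
- rack: the rack that holds the stack, fixed: a dark steel base 206 x 150 x 12 mm with four short posts to 78 mm height at the middle of its sides. The origin is the centre of its underside on the bench, axes like the tray's at the start; the top tray's underside starts 60 mm above it.
- lower (a joint): how far (m) the nested trays below the top one have been lifted in the rack; 0 is down, they slide straight up to 0.03 and weigh 1.5 kg (15 N). Their top rim is 184 x 126 mm, 84 mm above the bench. The four nibs, about 5 N each, together hold the top tray with up to 20 N against a straight level pull, which can therefore bring these trays along.
- mat: black rubber work mat lying on the bench, fixed, 240 x 170 x 4 mm (x by y by height); the origin is the centre of its underside
- tack_jar: bystander: glass jar with a steel cap, 56 mm across, 75 mm high; origin at the centre of its underside
- hammer: bystander: hammer lying on the bench, about 260 mm long, 26 mm high; origin at mid-length on its underside, x from handle to head
- thread_spool: bystander: black thread spool, 48 mm across, 52 mm high; origin at the centre of its underside
- polish_tin: bystander: round dark tin, 60 mm across, 24 mm high; origin at the centre of its underside
Things that resemble listed ones, but are neither listed nor needed, are in the scene too. Leave any pink look-alike of the top_tray alone.

How it is judged (in metres and radians):
On the way, in this order (a step that is already met when the one before it is completed fails the run):
1. held by the tab, the tab corner is at least 20 mm above its seat while the opposite corner is still within 8 mm of its own (z of tab_corner in the frame of rack above 0.08 m and z of far_corner in the frame of rack below 0.068 m and horizontal distance between far_corner and rack below 0.115 m and distance between the grasp point and tab below 0.035 m and contact force between the fingers and top_tray above 1 N), for 0.1 s.
2. the top tray is clear of the stack (height (world z) of each of tab_corner, far_corner above 0.09 m and contact force between top_tray and rack below 0.1 N), for 0.1 s.
At the end, for the whole second after the job is handed in: Held at its tab (within 35 mm of its middle), tray level within 0.2 rad, slower than 30 mm/s, centre within 40 mm of the mat's, underside 110 to 190 mm above the bench, touching neither rack nor mat; trays below down within 2 mm, bystanders within 15 mm of their starts (30 mm at any time) (horizontal distance between top_tray and mat below 0.04 m and height (world z) of top_tray between 0.11 and 0.19 m and angle between top_tray's own z axis and vertical below 0.2 rad and linear speed of top_tray below 0.03 m/s and contact force between the fingers and top_tray above 1 N and distance between the grasp point and tab below 0.035 m and contact force between top_tray and rack below 0.1 N and contact force between top_tray and mat below 0.1 N and value of joint lower below 0.002 m and distance of each of tack_jar, hammer, thread_spool, polish_tin from where it was at the start of the episode below 0.015 m); the arm keeps its last pose, push and grip.
It fails at once if the trays below are pulled up by more than 8 mm (value of joint lower above 0.008 m).
It fails at once if a bystander is knocked about (distance of any of tack_jar, hammer, thread_spool, polish_tin from where it was at the start of the episode above 0.03 m).
It also fails if it takes over 51 s, if anything falls off the work surface, if the arm or the gripper's body presses on something with over 40 N, if the wrist force passes 120 N, or if a joint passes its speed limit or range.

## Working session

There is one attempt and no reset: what is moved stays moved. The work goes in short steps, Python scripts to look and compute and a tool call to move; the robot and the scene stay as the last step left them, time stands still between calls to the robot, and variables do not carry over. Pictures are saved under pics/ and viewed, at most 10 in all, crops included, and the job is handed in when it is done.

Besides the shell and the picture viewer there is one more tool, called after ">>>" by a JSON object that holds its "op" and its "data". apply_moves: Moves the arm, as the interface text tells. Shifts and turns lie within -1 to 1; 1 stands for 50 cm of shift or 180 degrees of turn. Its arguments: {"type":"object","properties":{"increments":{"type":"array"},"squeeze":{"type":"number"}},"required":["increments"]}

```bash
mkdir -p pics; cat > h.py <<'E'
import numpy as np, cv2
from station import read_state, read_camera, camera_model, sign_off
def grab(n):
    m=camera_model(n); p,d=read_camera(n); return m,p,d
def cloud(m,d):
    v,u=np.mgrid[0:d.shape[0],0:d.shape[1]]
    x=(u-m['cx'])/m['fx']; y=(v-m['cy'])/m['fy']; a,b=x.copy(),y.copy()
    for _ in range(8):
        s=1+m['k1']*(a*a+b*b); a=x/s; b=y/s
    P=np.stack([a*d,b*d,d],-1)
    return P@np.array(m['orientation']).T+np.array(m['origin'])
def save(f,p): cv2.imwrite('pics/'+f,p[...,::-1])
E
python3 - <<'E'
from h import *
s=read_state(); print(s['t'],s['tool_pos'],s['ee_rot'],s['force'])
for n in('top','scene'):
    m,p,d=grab(n); save(n+'0.png',p); np.savez(n+'0.npz',p=p,d=d,P=cloud(m,d)); print(n,m)
E
```

```text
0.0 [ 215.17844876 -612.66420668  255.23733845] [[ 9.43463528e-01  3.31475863e-01 -5.69231825e-04]
 [ 3.31476340e-01 -9.43461656e-01  1.88144110e-03]
 [ 8.66039130e-05 -1.96375794e-03 -9.99998068e-01]] [ 0.3875301  -0.96111037 -0.04328493]
top {'fx': 458.16191809821026, 'fy': 458.16191809821026, 'cx': 320.32855561361634, 'cy': 200.40398075168585, 'k1': -0.07179811762632617, 'origin': array([ 294.8730351 ,   22.7285789 , 1191.54857101]), 'orientation': array([[ 1.50639350e-03, -9.84646416e-01,  1.74554193e-01],
       [-9.99998823e-01, -1.53405100e-03, -2.35233481e-05],
       [ 2.90937216e-04, -1.74553952e-01, -9.84647568e-01]])}
scene {'fx': 426.2638340461237, 'fy': 426.2638340461237, 'cx': 321.7632445516692, 'cy': 201.3099140691618, 'k1': -0.10561837704438858, 'origin': array([1049.11262655, -572.3061492 , 1045.0105085 ]), 'orientation': array([[ 0.72655268,  0.52720808, -0.44065048],
       [ 0.68709365, -0.56198411,  0.46051729],
       [-0.00485013, -0.63735822, -0.77055238]])}
```

View pics/top0.png

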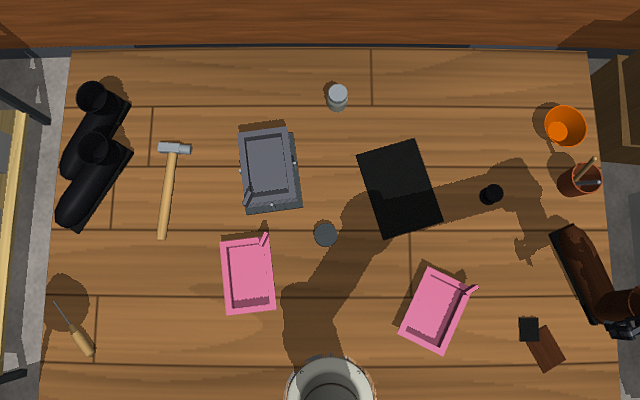

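View pics/scene0.png

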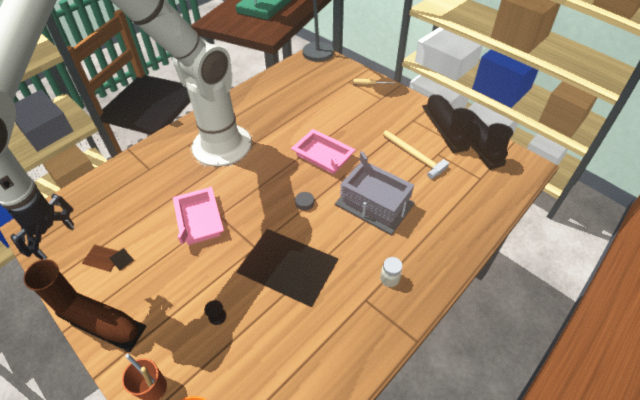

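The top view shows the grey stack at (270,168) with its tab at (248,200), the mat at (400,188), the jar at (338,97), the tin at (325,233), the spool at (491,194) and the hammer at (170,190). The scene view agrees, with the tab at (364,160).

```bash
python3 - <<'E'
from h import *
for n,(u0,u1,v0,v1),(a,b,c,e) in (('top',(225,315,115,220),(350,445,135,245)),('scene',(330,420,145,235),(235,340,228,305))):
    z=np.load(n+'0.npz'); P=z['P']; p=z['p'].astype(int)
    Q=P[v0:v1,u0:u1].reshape(-1,3)
    T=Q[(Q[:,2]>108)&(Q[:,2]<140)]
    R=Q[(Q[:,2]>91)&(Q[:,2]<101)]
    print(n,'tab',len(T),T.mean(0),T.min(0),T.max(0))
    U,S,V=np.linalg.svd(T[:,:2]-T[:,:2].mean(0)); print(' tabdir',np.degrees(np.arctan2(V[0,1],V[0,0])),S)
    print(' rim',len(R),np.median(R[:,2]),cv2.minAreaRect(R[:,:2].astype(np.float32)))
    I=Q[(Q[:,2]>55)&(Q[:,2]<72)]; print(' floor',len(I),np.median(I[:,2]),cv2.minAreaRect(I[:,:2].astype(np.float32)))
    B=p[c:e,a:b].max(-1)<35; M=P[c:e,a:b][B]; M=M[(M[:,2]<15)&(M[:,2]>-8)]
    print(' mat',len(M),np.median(M[:,2]),cv2.minAreaRect(M[:,:2].astype(np.float32)))
P=np.load('top0.npz')['P']
for k,(v,u) in dict(jar=(92,338),tin=(233,325),spool=(193,491),head=(148,174),handle=(230,163)).items(): print(k,P[v,u])
E
```

```text
top tab 97 [488.1508944  196.15842316 126.61965337] [471.62315281 186.61206436 108.25135198] [505.43459674 207.59837663 135.0975705 ]
 tabdir 154.85875658102947 [104.59986307  30.60161287]
 rim 1342 95.67138127153964 ((575.627685546875, 157.12164306640625), (193.405517578125, 127.38546752929688), 7.78925895690918)
 floor 2209 63.594997497055374 ((568.7583618164062, 154.8480224609375), (181.37091064453125, 144.26144409179688), 9.891185760498047)
 mat 5489 3.9169233399022687 ((541.1366577148438, -185.28268432617188), (240.65298461914062, 168.01800537109375), 16.762351989746094)
scene tab 65 [493.34201856 193.61875491 122.88531733] [473.95246011 183.65855873 108.16788277] [509.70571601 206.56052743 132.93273268]
 tabdir -23.328232627155014 [91.28456595 24.61358811]
 rim 750 93.75422852090401 ((576.4683227539062, 156.16680908203125), (194.10324096679688, 131.3249053955078), 7.884891986846924)
 floor 1276 62.139292537861024 ((538.3798217773438, 139.8514404296875), (291.30926513671875, 127.48252868652344), 11.79928207397461)
 mat 0 nan ((0.0, 0.0), (0.0, 0.0), 0.0)
jar [778.98916031 -22.76158664  73.96214489]
tin [417.09468862  10.64272339  25.28878013]
spool [ 515.86548785 -412.26567039   56.87745375]
head [641.73477563 411.30769166  28.36498966]
handle [424.35807003 430.98225716  17.41425625]
  return _methods._mean(a, axis=axis, dtype=dtype,
  ret = ret.dtype.type(ret / rcount)
```

```bash
cat >> h.py <<'E'
from scipy.spatial.transform import Rotation as Ro
def tgt(yaw,tilt=0):
    # tool pointing down, tool y at world angle yaw (deg); tilt = turn about tool y (rad)
    a=np.radians(yaw); y=np.array([np.cos(a),np.sin(a),0]); z=np.array([0,0,-1.]); x=np.cross(y,z)
    return np.stack([x,y,z],1)@Ro.from_euler('y',tilt).as_matrix()
def inc(p0,R0,p1,R1):
    R0=np.array(R0)
    return np.round(R0.T@(np.array(p1)-p0)/500,4),np.round(Ro.from_matrix(R0.T@R1).as_rotvec()/np.pi,4)
E
python3 - <<'E'
from h import *
s=read_state()
p0=np.array([215.45,-613.254,256.31]); R0=tgt(-70.64)
print(np.abs(R0-s['ee_rot']).max())
print(inc(p0,R0,[540,-200,270],tgt(0)))
print(inc([540,-200,270],tgt(0),[487,197,250],tgt(66)))
E
```

```text
0.0017598755634750166
(array([ 0.8864, -0.5646, -0.0274]), array([ 0.    ,  0.    , -0.3924]))
(array([ 0.794, -0.106,  0.04 ]), array([ 0.    ,  0.    , -0.3667]))
```

>>> {"op": "apply_moves", "data": {"increments": [{"offset": [0.88, -0.56, -0.027], "angular": [0, 0, -0.39], "jaw": 1}, {"offset": [0.88, -0.56, -0.027], "angular": [0, 0, -0.39], "jaw": 1}, {"offset": [0.88, -0.56, -0.027], "angular": [0, 0, -0.39], "jaw": 1}, {"offset": [0.88, -0.56, -0.027], "angular": [0, 0, -0.39], "jaw": 1}, {"offset": [0.88, -0.56, -0.027], "angular": [0, 0, -0.39], "jaw": 1}, {"offset": [0.88, -0.56, -0.027], "angular": [0, 0, -0.39], "jaw": 1}, {"offset": [0.88, -0.56, -0.027], "angular": [0, 0, -0.39], "jaw": 1}, {"offset": [0.88, -0.56, -0.027], "angular": [0, 0, -0.39], "jaw": 1}, {"offset": [0.88, -0.56, -0.027], "angular": [0, 0, -0.39], "jaw": 1}, {"offset": [0.88, -0.56, -0.027], "angular": [0, 0, -0.39], "jaw": 1}]}}

```text
t: 1.1
tool_pos: [524.9, -218.9, 269.0]
ee_rot: [[0.008, 1.0, -0.0], [1.0, -0.008, 0.0], [0.0, -0.0, -1.0]]
force: [0.4, -0.6, -0.2]
opening: 0.997
grip_force: 0.0
```

```bash
python3 - <<'E'
from h import *
s=read_state(); print(s['t'],s['tool_pos'],s['q'].round(2) if hasattr(s['q'],'round') else s['q'])
print(inc(s['tool_pos'],s['ee_rot'],[487,197,230],tgt(66)))
E
```

```text
1.1 [ 524.9299216  -218.87662816  269.02642406] [ 1.    0.43 -0.84  1.74  0.35  1.13  0.05]
(array([ 0.8312, -0.0821,  0.0781]), array([-1.000e-04, -1.000e-04, -3.691e-01]))
```

>>> {"op": "apply_moves", "data": {"increments": [{"offset": [0.83, -0.08, 0.076], "angular": [0, 0, -0.368], "jaw": 1}, {"offset": [0.83, -0.08, 0.076], "angular": [0, 0, -0.368], "jaw": 1}, {"offset": [0.83, -0.08, 0.076], "angular": [0, 0, -0.368], "jaw": 1}, {"offset": [0.83, -0.08, 0.076], "angular": [0, 0, -0.368], "jaw": 1}, {"offset": [0.83, -0.08, 0.076], "angular": [0, 0, -0.368], "jaw": 1}, {"offset": [0.83, -0.08, 0.076], "angular": [0, 0, -0.368], "jaw": 1}, {"offset": [0.83, -0.08, 0.076], "angular": [0, 0, -0.368], "jaw": 1}, {"offset": [0.83, -0.08, 0.076], "angular": [0, 0, -0.368], "jaw": 1}, {"offset": [0.83, -0.08, 0.076], "angular": [0, 0, -0.368], "jaw": 1}, {"offset": [0.83, -0.08, 0.076], "angular": [0, 0, -0.368], "jaw": 1}]}}

```text
t: 2.1
tool_pos: [485.9, 199.1, 231.1]
ee_rot: [[-0.915, 0.404, -0.001], [0.404, 0.915, 0.002], [0.002, 0.002, -1.0]]
force: [-0.2, 0.2, 0.1]
opening: 0.997
grip_force: 0.0
```

```bash
python3 - <<'E'
from h import *
s=read_state(); print(s['t'],s['tool_pos'],np.round(s['q'],2), np.round(s['ee_rot'],3).tolist())
m,p,d=grab('wrist'); P=cloud(m,d); save('w1.png',p); np.savez('w1.npz',p=p,P=P)
T=P[(P[...,2]>108)&(P[...,2]<140)&(abs(P[...,0]-487)<50)&(abs(P[...,1]-197)<50)]
print(len(T))
if len(T): print(T.mean(0),T.min(0),T.max(0)); t=T[T[:,2]>126]; print(np.median(T[:,2]),cv2.minAreaRect(t[:,:2].astype(np.float32)),len(t))
R=P[(P[...,2]>91)&(P[...,2]<101)&(abs(P[...,0]-575)<130)&(abs(P[...,1]-157)<100)]
print(len(R),np.median(R[:,2]),cv2.minAreaRect(R[:,:2].astype(np.float32)))
E
```

```text
2.1 [485.90867006 199.06331944 231.14480211] [ 0.44  0.51 -1.13  1.87  0.52  1.09  0.26] [[-0.915, 0.404, -0.001], [0.404, 0.915, 0.002], [0.002, 0.002, -1.0]]
620
[485.94814203 201.62112992 129.86292459] [471.33100488 189.73469574 108.04900667] [506.24736514 211.37733811 133.75979728]
131.54787068466626 ((488.4781494140625, 200.2645263671875), (9.454381942749023, 35.339752197265625), 66.54489135742188) 549
7022 95.7503129874797 ((574.77734375, 159.6234130859375), (192.9169921875, 128.36859130859375), 7.54044246673584)
```

View pics/w1.png

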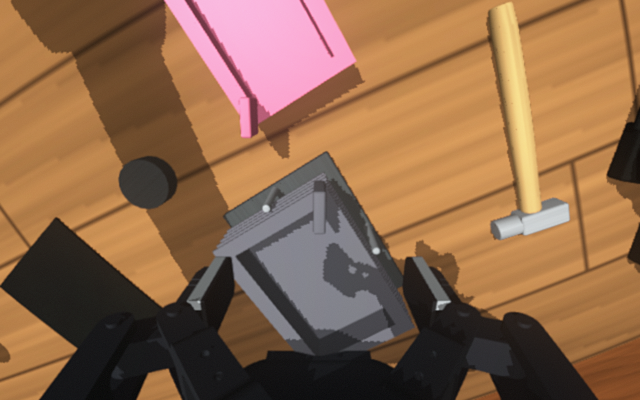

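The wrist view shows the tab at (320,207), seen end-on and lined up between the pads, with nothing in the way. Descending.

>>> {"op": "apply_moves", "data": {"increments": [{"offset": [-0.004, 0.003, 0.08], "angular": [0, 0, 0], "jaw": 1}, {"offset": [-0.004, 0.003, 0.15], "angular": [0, 0, 0], "jaw": 0.8}, {"offset": [-0.004, 0.003, 0.19], "angular": [0, 0, 0], "jaw": 0.6}, {"offset": [-0.004, 0.003, 0.208], "angular": [0, 0, 0], "jaw": 0.5}, {"offset": [-0.004, 0.003, 0.208], "angular": [0, 0, 0], "jaw": 0.4}, {"offset": [-0.004, 0.003, 0.208], "angular": [0, 0, 0], "jaw": 0.35}]}}

```text
t: 2.75
tool_pos: [490.9, 195.1, 128.1]
ee_rot: [[-0.912, 0.411, 0.001], [0.411, 0.912, 0.0], [-0.001, 0.001, -1.0]]
force: [0.4, 0.6, 0.2]
opening: 0.351
grip_force: 0.0
```

>>> {"op": "apply_moves", "data": {"increments": [{"offset": [0, 0, 0], "angular": [0, 0, 0], "jaw": 0.2}, {"offset": [0, 0, 0], "angular": [0, 0, 0], "jaw": 0.1}, {"offset": [0, 0, 0], "angular": [0, 0, 0], "jaw": 0}, {"offset": [0, 0, 0], "angular": [0, 0, 0], "jaw": 0}, {"offset": [0, 0, 0], "angular": [0, 0, 0], "jaw": 0}, {"offset": [0, 0, 0], "angular": [0, 0, 0], "jaw": 0}], "squeeze": 70}}

```text
t: 3.35
tool_pos: [491.2, 196.7, 128.7]
ee_rot: [[-0.912, 0.409, 0.003], [0.409, 0.912, 0.001], [-0.002, 0.002, -1.0]]
force: [1.6, 1.2, 6.8]
opening: 0.104
grip_force: 69.5
```

>>> {"op": "apply_moves", "data": {"increments": [{"offset": [0, 0, 0], "angular": [0, 0, 0], "jaw": 0}, {"offset": [0, 0, 0], "angular": [0, 0, 0], "jaw": 0}, {"offset": [-0.0028, 0, -0.0077], "angular": [0, 0.0064, 0], "jaw": 0}, {"offset": [-0.0057, 0, -0.0152], "angular": [0, 0.0127, 0], "jaw": 0}, {"offset": [-0.0087, 0, -0.0228], "angular": [0, 0.0191, 0], "jaw": 0}, {"offset": [-0.0119, 0, -0.0303], "angular": [0, 0.0255, 0], "jaw": 0}, {"offset": [-0.0153, 0, -0.0377], "angular": [0, 0.0318, 0], "jaw": 0}, {"offset": [-0.0188, 0, -0.045], "angular": [0, 0.0382, 0], "jaw": 0}, {"offset": [-0.0188, 0, -0.045], "angular": [0, 0.0382, 0], "jaw": 0}], "squeeze": 110}}

```text
t: 4.25
tool_pos: [499.2, 192.4, 150.5]
ee_rot: [[-0.905, 0.411, -0.11], [0.408, 0.912, 0.052], [0.122, 0.002, -0.993]]
force: [-0.1, 4.6, 2.8]
opening: 0.098
grip_force: 109.1
```

```bash
python3 - <<'E'
from h import *
s=read_state(); print(s['t'],s['tool_pos'],s['force'],s['opening'],s['grip_force'],np.round(s['ee_rot'],3).tolist())
m,p,d=grab('scene'); P=cloud(m,d); c=cv2.resize(p[130:250,310:440],None,fx=4,fy=4); save('s2.png',c)
E
```

```text
4.25 [499.16315456 192.40539439 150.46136736] [-0.13755438  4.63336486  2.78701098] 0.09792086327558731 109.06339645385742 [[-0.905, 0.411, -0.11], [0.408, 0.912, 0.052], [0.122, 0.002, -0.993]]
```

View pics/s2.png

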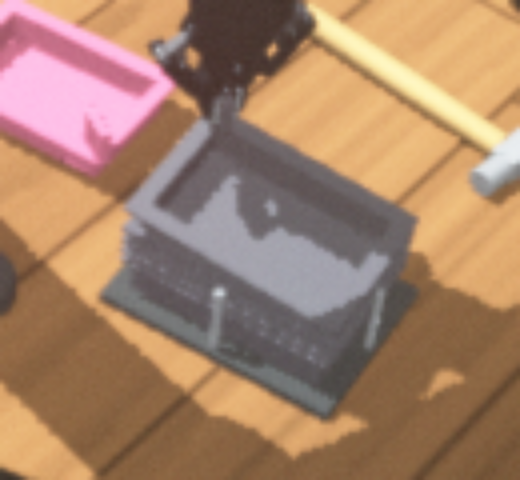

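The scene crop shows the tab corner (at crop 225,115) raised with the tray tilted, and the far corner (at crop 320,310) still nested. Continuing the turn.

>>> {"op": "apply_moves", "data": {"increments": [{"offset": [-0.0028, 0, -0.0077], "angular": [0, 0.0064, 0], "jaw": 0}, {"offset": [-0.0057, 0, -0.0152], "angular": [0, 0.0127, 0], "jaw": 0}, {"offset": [-0.0087, 0, -0.0228], "angular": [0, 0.0191, 0], "jaw": 0}, {"offset": [-0.0119, 0, -0.0303], "angular": [0, 0.0255, 0], "jaw": 0}, {"offset": [-0.0153, 0, -0.0377], "angular": [0, 0.0318, 0], "jaw": 0}, {"offset": [-0.0188, 0, -0.045], "angular": [0, 0.0382, 0], "jaw": 0}, {"offset": [-0.0225, 0, -0.0523], "angular": [0, 0.0446, 0], "jaw": 0}, {"offset": [-0.0262, 0, -0.0595], "angular": [0, 0.0509, 0], "jaw": 0}, {"offset": [-0.0262, 0, -0.0595], "angular": [0, 0.0509, 0], "jaw": 0}]}}

```text
t: 5.2
tool_pos: [511.4, 185.9, 178.5]
ee_rot: [[-0.875, 0.408, -0.259], [0.392, 0.913, 0.115], [0.284, -0.001, -0.959]]
force: [-6.8, 4.4, 4.5]
opening: 0.095
grip_force: 109.1
```

```bash
python3 - <<'E'
from h import *
s=read_state(); print(s['t'],s['tool_pos'],s['force'],s['opening'],s['grip_force'],np.round(s['ee_rot'],3).tolist())
m,p,d=grab('scene'); P=cloud(m,d); c=cv2.resize(p[130:250,310:440],None,fx=4,fy=4); save('s3.png',c)
print(inc([0,0,0],s['ee_rot'],[0,0,100],np.eye(3))[0])
E
```

```text
5.2 [511.44800048 185.85536416 178.47627332] [-6.83160031  4.42112709  4.54590395] 0.09457960127833093 109.09626245498657 [[-0.875, 0.408, -0.259], [0.392, 0.913, 0.115], [0.284, -0.001, -0.959]]
[ 5.670e-02 -1.000e-04 -1.918e-01]
```

View pics/s3.png

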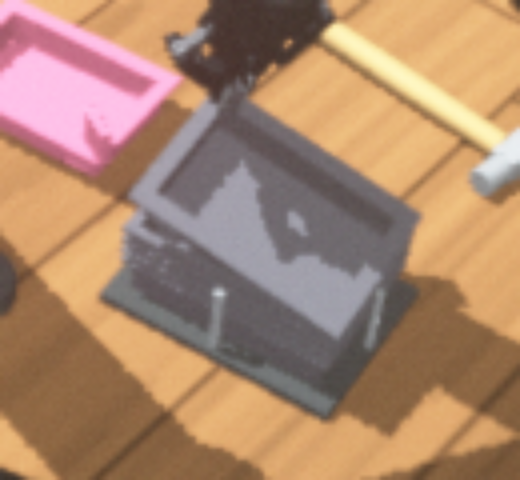

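The far corner is still seated at crop (345,335), the near side has lifted clear, and the tray is tilted by about 0.28 rad. Lifting straight up with a slight outward shift to relieve the push.

>>> {"op": "apply_moves", "data": {"increments": [{"offset": [0.008, 0, -0.008], "angular": [0, 0, 0], "jaw": 0}, {"offset": [0.013, 0, -0.027], "angular": [0, 0, 0], "jaw": 0}, {"offset": [0.019, 0, -0.047], "angular": [0, 0, 0], "jaw": 0}, {"offset": [0.025, 0, -0.066], "angular": [0, 0, 0], "jaw": 0}, {"offset": [0.031, 0, -0.085], "angular": [0, 0, 0], "jaw": 0}, {"offset": [0.037, 0, -0.105], "angular": [0, 0, 0], "jaw": 0}, {"offset": [0.048, 0, -0.144], "angular": [0, 0, 0], "jaw": 0}, {"offset": [0.06, 0, -0.183], "angular": [0, 0, 0], "jaw": 0}, {"offset": [0.06, 0, -0.183], "angular": [0, 0, 0], "jaw": 0}]}}

```text
t: 6.15
tool_pos: [511.6, 187.2, 277.1]
ee_rot: [[-0.878, 0.41, -0.248], [0.394, 0.912, 0.114], [0.273, 0.003, -0.962]]
force: [0.5, 0.0, -1.0]
opening: 0.094
grip_force: 108.6
```

```bash
python3 - <<'E'
from h import *
s=read_state(); print(s['t'],s['tool_pos'],s['force'],s['opening'],s['grip_force'],np.round(s['ee_rot'],3).tolist(),np.round(s['q'],2))
m,p,d=grab('scene'); save('s4.png',p[60:320,220:480])
p,R=s['tool_pos'],s['ee_rot']
print(inc(p,R,[p[0]-20,p[1],p[2]+10],tgt(66)))
E
```

```text
6.15 [511.58431503 187.24381875 277.06780041] [ 0.49368279  0.01796102 -1.04533336] 0.09359269105270027 108.58350276947021 [[-0.878, 0.41, -0.248], [0.394, 0.912, 0.114], [0.273, 0.003, -0.962]] [ 0.49  0.67 -1.16  1.63  0.37  1.38  0.43]
(array([ 0.0406, -0.0163, -0.0093]), array([ 0.0011, -0.088 , -0.001 ]))
```

View pics/s4.png

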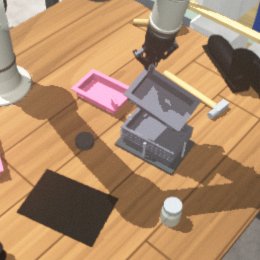

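The tray is held clear of the stack, and the trays below are in place. Leveling and carrying it over.

```bash
python3 - <<'E'
from h import *
s=read_state();p,R=s['tool_pos'],s['ee_rot']
print(inc(p,R,[p[0],p[1],p[2]],tgt(66)))
print(inc(p,tgt(66),[452,-145,265],tgt(66)))
E
```

```text
(array([0., 0., 0.]), array([ 0.0006, -0.0883, -0.0012]))
(array([-0.1617, -0.654 ,  0.0208]), array([0., 0., 0.]))
```

>>> {"op": "apply_moves", "data": {"increments": [{"offset": [0, 0, 0], "angular": [0, -0.02, 0], "jaw": 0}, {"offset": [0, 0, 0], "angular": [0, -0.045, 0], "jaw": 0}, {"offset": [0, 0, 0], "angular": [0, -0.07, 0], "jaw": 0}, {"offset": [0, 0, 0], "angular": [0, -0.089, 0], "jaw": 0}, {"offset": [0, 0, 0], "angular": [0, -0.089, 0], "jaw": 0}]}}

```text
t: 6.7
tool_pos: [508.5, 187.0, 273.7]
ee_rot: [[-0.913, 0.407, -0.0], [0.407, 0.913, -0.002], [-0.001, -0.002, -1.0]]
force: [-0.2, 0.3, -1.1]
opening: 0.091
grip_force: 108.5
```

>>> {"op": "apply_moves", "data": {"increments": [{"offset": [-0.005, -0.02, 0], "angular": [0, 0, 0], "jaw": 0}, {"offset": [-0.017, -0.07, 0.002], "angular": [0, 0, 0], "jaw": 0}, {"offset": [-0.035, -0.14, 0.004], "angular": [0, 0, 0], "jaw": 0}, {"offset": [-0.055, -0.22, 0.006], "angular": [0, 0, 0], "jaw": 0}, {"offset": [-0.077, -0.31, 0.01], "angular": [0, 0, 0], "jaw": 0}, {"offset": [-0.1, -0.4, 0.013], "angular": [0, 0, 0], "jaw": 0}, {"offset": [-0.122, -0.49, 0.015], "angular": [0, 0, 0], "jaw": 0}, {"offset": [-0.142, -0.57, 0.017], "angular": [0, 0, 0], "jaw": 0}, {"offset": [-0.157, -0.63, 0.019], "angular": [0, 0, 0], "jaw": 0}, {"offset": [-0.163, -0.654, 0.02], "angular": [0, 0, 0], "jaw": 0}]}}

```text
t: 7.7
tool_pos: [449.2, -150.7, 263.1]
ee_rot: [[-0.909, 0.418, -0.002], [0.418, 0.909, 0.001], [0.003, 0.0, -1.0]]
force: [-1.0, -0.4, -1.9]
opening: 0.098
grip_force: 108.5
```

>>> {"op": "apply_moves", "data": {"increments": [{"offset": [0, 0, 0.01], "angular": [0, 0, 0], "jaw": 0}, {"offset": [0, 0, 0.03], "angular": [0, 0, 0], "jaw": 0}, {"offset": [0, 0, 0.055], "angular": [0, 0, 0], "jaw": 0}, {"offset": [0, 0, 0.075], "angular": [0, 0, 0], "jaw": 0}, {"offset": [0, 0, 0.085], "angular": [0, 0, 0], "jaw": 0}, {"offset": [0, 0, 0.09], "angular": [0, 0, 0], "jaw": 0}, {"offset": [0, 0, 0.09], "angular": [0, 0, 0], "jaw": 0}, {"offset": [0, 0, 0.09], "angular": [0, 0, 0], "jaw": 0}]}}

```text
t: 8.5
tool_pos: [451.1, -145.1, 219.2]
ee_rot: [[-0.912, 0.41, 0.0], [0.41, 0.912, 0.0], [-0.0, 0.0, -1.0]]
force: [-0.0, -0.1, -0.9]
opening: 0.094
grip_force: 108.5
```

```bash
python3 - <<'E'
from h import *
s=read_state(); print(s['t'],s['tool_pos'],s['force'],s['grip_force'],np.round(s['dq'],3),np.round(s['q'],2))
a=np.load('top0.npz'); m,p,d=grab('top'); P=cloud(m,d); save('t5.png',p)
m2,p2,d2=grab('scene'); P2=cloud(m2,d2); save('s5.png',p2)
for Q in(P,P2):
    g=(abs(Q[...,0]-541)<140)&(abs(Q[...,1]+185)<110)
    F=Q[g&(Q[...,2]>140)&(Q[...,2]<165)]; C=np.c_[F[:,:2],np.ones(len(F))]
    k=np.linalg.lstsq(C,F[:,2],rcond=None)[0]; print('floor',len(F),np.median(F[:,2]),k[:2],F.mean(0))
    R=Q[g&(Q[...,2]>172)&(Q[...,2]<196)]; k=np.linalg.lstsq(np.c_[R[:,:2],np.ones(len(R))],R[:,2],rcond=None)[0]
    print('rim',len(R),np.median(R[:,2]),k[:2],cv2.minAreaRect(R[:,:2].astype(np.float32)))
for k,(v,u) in dict(jar=(92,338),tin=(233,325),spool=(193,491),head=(148,174),handle=(230,163)).items(): print(k,P[v,u]-a['P'][v,u])
E
```

```text
8.5 [ 451.0621981  -145.09666105  219.19174342] [-0.00441402 -0.10289253 -0.89479694] 108.46884727478027 [ 0.007 -0.005 -0.003 -0.002 -0.     0.     0.   ] [ 1.25  0.46 -1.22  2.    0.51  1.03  0.94]
floor 366 154.36802689777755 [ 0.02405288 -0.02336397] [ 585.72460831 -158.18250353  154.78224116]
rim 806 185.72780209753205 [-0.00946655  0.0071751 ] ((534.6714477539062, -185.53616333007812), (194.5102996826172, 126.37258911132812), 7.742857933044434)
floor 1618 152.00639718420615 [-0.01618053  0.02622503] [ 530.92821198 -178.23887712  152.53084336]
rim 1331 183.51815486455257 [ 0.00330792 -0.00796937] ((539.349853515625, -185.71725463867188), (186.61514282226562, 128.30841064453125), 8.193726539611816)
jar [-0.12323614  0.01157993  0.28449173]
tin [ 0.35265607 -0.0348723  -3.36510412]
spool [ 0.80287793 -1.58035841 -4.12232356]
head [ 0.53642202  0.60093797 -1.79886453]
handle [-0.14411634 -0.45438474  1.30680689]
```

View pics/s5.png

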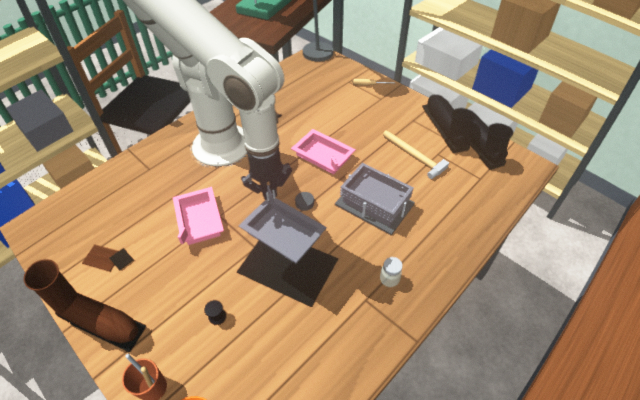

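View pics/t5.png

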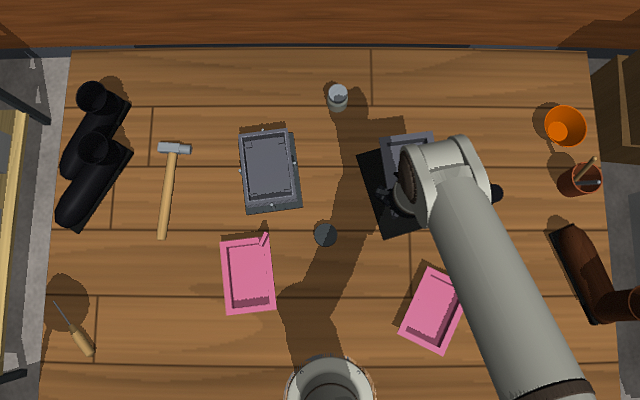

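The tray is level, with its centre near (538,-185) and its underside at about 150 mm, held over the mat (scene 283,225). The bystanders haven't moved and the lower trays are down. I'll let it settle for a moment, then hand in.

>>> {"op": "apply_moves", "data": {"increments": [{"offset": [0, 0, 0], "angular": [0, 0, 0], "jaw": 0}, {"offset": [0, 0, 0], "angular": [0, 0, 0], "jaw": 0}, {"offset": [0, 0, 0], "angular": [0, 0, 0], "jaw": 0}, {"offset": [0, 0, 0], "angular": [0, 0, 0], "jaw": 0}]}}

```text
t: 9.0
tool_pos: [450.7, -145.4, 219.0]
ee_rot: [[-0.912, 0.41, -0.0], [0.41, 0.912, 0.0], [0.0, -0.0, -1.0]]
force: [-0.0, -0.4, -1.1]
opening: 0.096
grip_force: 108.5
```

```bash
python3 -c "
from station import sign_off; print(sign_off())"
```

```text
the job is handed in; nothing more can be done
None
```

I peeled the top tray off tab corner first and handed the job in at about 9 s, holding it by the tab, level and still, centred over the mat with its underside about 150 mm up; the last pictures showed the lower trays down and the bystanders unmoved, but sign-off returned no verdict.

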